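# Load a plate test cell and hold its cover over the screw holes

## Task

Take the steel plate electrode that has the tall tab out of the rack and slide it edgewise down into the slot of the test cell until it stands fully home on the bottom, easing it down rather than dropping it, and let go of it. Then pick up the cover by its handle, bring it level over the cell with the electrode's tab coming up through its slot, and hold it hovering about a centimetre above the rim with its screw holes lined up over the threaded holes, so that a colleague can start the screws; the cover must not touch the cell, whose gasket is freshly greased, and you finish still holding it there. Leave everything else on the bench where it is.

Things in the scene. Friction and masses are not known exactly. Their poses are not given: they have to be found in the camera images.
- cell: Test cell: off-white plastic block fixed to the bench, 170 (x) x 120 (y) x 80 mm tall. Open bath in its middle, 120 x 68 mm, its floor 8 mm above the bench; black gasket line round it, flush with the rim. In the bath, at x +45 mm, pairs of upright grey ribs on both side walls form the electrode's slot. Two hose barbs stick out 22 mm at the -x end, 40 mm up. Origin: centre of the underside, z up.
- cell_slot (a point): Centre of the mouth of the cell's slot, at rim level (80 mm up), cell x +45 mm, y 0; axes as the cell's. It takes a plate standing across the cell: width along y, thickness along x. 7 mm wide from 10 mm below the rim down to the bath floor 72 mm below this point; above that, sloped lead-ins opening to 20 mm. 68 mm from wall to wall along y.
- electrode_center (a point): Centre, half-way up, of the plate electrode: steel plate 4 mm thick (x), 60 mm wide (y), 66 mm tall, with a tab 26 mm wide and 50 mm tall on the middle of its top edge, 116 mm in all. Its foot is 58 mm below this point, the tab spans 8 to 58 mm above it. Grip the tab across its thickness. A half turn about z makes no difference.
- electrode: The same electrode (0.15 to 0.2 kg), origin at the centre of its foot. It starts upright in one of the two outer slots of the rack, foot 8 mm above the bench. Home in the cell its foot is again 8 mm above the bench, its centre 66 mm, and its tab stands 44 mm above the rim.
- rack: White slotted rack fixed to the bench, 130 (x) x 84 (y) x 34 mm tall, with three slots 7 mm wide, 63 mm long and 26 mm deep at x = -36, 0 and +36 mm; plates stand across it (thickness along x). Origin: centre of the underside.
- cover_grip (a point): Centre of the cover's handle bar, 36 mm above the cover's underside; axes as the cover's. The bar runs along x: 64 mm long, 16 mm wide (y), 16 mm tall, on two feet, with 20 mm of room under it above the 8 mm plate. Grip it across y. The cover balances about it.
- cover: The cover: off-white plastic plate 170 (x) x 120 (y) x 8 mm, 0.2 to 0.4 kg, lying flat on the bench; origin at the centre of its underside. Four 15 mm holes at x +-72.5, y +-46 mm; a slot for the electrode's tab, 16 (x) x 40 mm (y), at x +45 mm; a round black gland 26 mm tall at x -56 mm. Fitted, its x and y point as the cell's do.
- cover_hole_a (a point): Centre of the cover's hole at x +72.5, y +46 mm, near the tab slot, at the underside (36 mm below the handle bar's centre). Belongs over cell_hole_a.
- cover_hole_b (a point): Centre of the cover's hole at x -72.5, y -46 mm, diagonally opposite, at the underside. Belongs over cell_hole_b.
- cell_hole_a (a point): Centre of the cell's 8 mm threaded hole at x +72.5, y +46 mm, at rim level, 80 mm above the bench. All four are at x +-72.5, y +-46 mm.
- cell_hole_b (a point): Centre of the cell's threaded hole at x -72.5, y -46 mm, at rim level.
- flask: Bystander, to be left alone: conical glass flask, 84 mm across the foot, 126 mm tall. Origin: centre of its underside.
- beaker: Bystander, to be left alone: glass beaker, 68 mm across, 90 mm tall. Origin: centre of its underside.
- washbottle: Bystander, to be left alone: clear plastic bottle with a white cap, 58 mm across, 160 mm tall. Origin: centre of its underside.
- jar: Bystander, to be left alone: brown glass jar with a black cap, 60 mm across, 75 mm tall. Origin: centre of its underside.
- screwtray: Bystander, to be left alone: low steel tray, 110 x 85 x 18 mm, holding the four thumbscrews. Origin: centre of its underside.
- spatula: Bystander, to be left alone: flat steel laboratory spatula, 180 mm, lying on the bench. Origin: centre of its underside (lying).
- coupon: Bystander, to be left alone: spare steel plate without a tab, 60 wide x 80 tall x 4 mm thick, standing in another slot of the rack; only 72 mm from the electrode, centre to centre. Origin: centre of its underside.
There are look-alikes about, which are no part of the job. What is shaped like the electrode but pink is not meant.

How it is judged:
By the outcome, as a careful person would: the job done as asked, in the order asked, and still so for the second after the job is handed in, while the arm keeps its last pose, push and grip.
It also fails if it takes over 58 s, if anything falls off the work surface, if the arm or the gripper's body presses on something with over 40 N, if the wrist force passes 120 N, or if a joint passes its speed limit or range.

## Robot

A 6-joint arm with a two-finger parallel gripper is mounted at the origin on the work surface. World frame = base frame: x ahead of the robot, y to its left, z up, the work surface at z = 0. Lengths are in m, angles in degrees, forces in N, time in s.
With the tool pointing down it reaches from about 0.325 to 0.85 m from the base axis. Payload 15.5 kg.
Tool frame: the origin (TCP) lies midway between the tips of the shut fingers; the grasp point (between the pads) lies 19 mm behind it; y points along the fingers, x is the direction in which the jaws open and shut, and the axes are right-handed (so a half turn about y gives the same grasp; the last joint's range is limited). The gripper opens to 91 mm and grips with 3 to 60 N. Pads are 32 mm wide; open, the fingers measure 118 mm over their backs; the gripper's body (76 mm by 178 mm) begins 60 mm behind the grasp point.
Start: joints at [-73.711, 28.281, 77.091, -0, 74.628, -5.472], TCP at [0.232, -0.58, 0.214] pointing down, gripper open.
Joint ranges: [-166.48, 166.48], [-47.26, 123.95], [12.59, 153.08], [-70.14, 250.14], [6.76, 159.57], [-176.63, 176.63]. Speed limits (degrees/s): [108.29, 108.29, 147.25, 172.46, 172.46, 172.46].

## Interface

Orientations are given as a 3x3 rotation matrix whose columns are the frame's x, y, z axes.
In Python, from bench import ctrl gives the robot as it stands. The module is installed in compiled form; this text tells all that it offers. Calls block until the motion is done:
- ctrl.goto(position, orientation): joint-space move of the TCP to a pose.
- ctrl.move_l(position, vel=0.15, ori=None, contact_N=None): straight line of the TCP; ori=None keeps the orientation; vel is the mean speed in m/s. With contact_N (N) it stops when the force on the tool has changed by that much, and returns True; else False.
- ctrl.movej(angles): joint-space move.
- ctrl.command_gripper(opening): opening from 0.0 (shut) to 1.0 (fully open); the grip force is fixed at half the most; returns when the fingers have stopped.
- ctrl.sleep(seconds).
- ctrl.ik(position, orientation): joint angles nearest the present ones, or None.
- ctrl.read_camera(name): name is "scene" or "top"; returns the picture (384x512x3 uint8, blue, green, red); there is no depth.
- ctrl.camera_params(name): a dict with "fx", "fy", "cx", "cy" (pixels), "D" ([k1, k2, p1, p2, k3] as OpenCV has them; the pictures are not rectified), "pose" (4x4, takes a point from camera to world coordinates). Camera axes: x right, y up, looking along -z (the intrinsics and any distortion apply to the point x, -y, -z); pixel columns grow to the right and rows downward; lengths in m; the calibration is good to about 2 mm. A picture is of the moment at which its call begins. camera_params takes no time and is no camera call.
A pose or a line that the arm cannot do raises ctrl.MotionError and nothing moves.
- ctrl.sign_off(): hands the job in, once; it reports no verdict.
Readings, each from a call of its own:
- ctrl.current_t(): time.
- ctrl.current_q(): joint angles.
- ctrl.current_dq(): joint speeds.
- ctrl.current_effort(): joint torques, N m.
- ctrl.current_tool_pos(): TCP position.
- ctrl.current_eef_rot(): TCP orientation.
- ctrl.current_contact_force(): force on the tool from outside, world axes, zero at the start.
- ctrl.current_wrist_torque(): the same for the moment, N m.
- ctrl.current_grip_width(): opening from 0.0 (shut) to 1.0 (fully open).
Only numpy, scipy, OpenCV 4.12 (cv2) and the standard library are available. Lean on these libraries where they do the work, as an engineer would, in place of code of your own. Each camera call takes 0.05 s, during which the arm holds its last target.

## Working session

There is one attempt and no reset: what is moved stays moved. The work goes in short steps, each a Python script; the robot and the scene stay as the last script left them, time stands still between calls to the robot, and variables do not carry over. Pictures are saved under pics/ and viewed, and the job is handed in when it is done.

```bash
mkdir -p pics; python3 - <<'E'
from bench import ctrl
import cv2,numpy as np
np.set_printoptions(precision=4,suppress=True)
for n in("scene","top"):
    cv2.imwrite(f"pics/{n}0.png",ctrl.read_camera(n)); print(n,ctrl.camera_params(n))
print(ctrl.current_t(),ctrl.current_tool_pos(),ctrl.current_eef_rot(),ctrl.current_grip_width())
E
```

```text
scene {'fx': 377.0742073506906, 'fy': 377.0742073506906, 'cx': 259.1261291942367, 'cy': 189.63924301571384, 'D': array([-0.0459,  0.    ,  0.    ,  0.    ,  0.    ]), 'pose': array([[ 0.5905, -0.4209,  0.6886,  1.2778],
       [ 0.8067,  0.2839, -0.5183, -0.5279],
       [ 0.0226,  0.8615,  0.5072,  0.6512],
       [ 0.    ,  0.    ,  0.    ,  1.    ]])}
top {'fx': 385.84631564754017, 'fy': 385.84631564754017, 'cx': 255.80278890872162, 'cy': 189.6884365488861, 'D': array([-0.1299,  0.    ,  0.    ,  0.    ,  0.    ]), 'pose': array([[-0.0155,  0.9976, -0.0678,  0.4578],
       [-0.9998, -0.0163, -0.0113,  0.0571],
       [-0.0124,  0.0677,  0.9976,  1.1692],
       [ 0.    ,  0.    ,  0.    ,  1.    ]])}
0.1 [ 0.2316 -0.5801  0.2134] [[ 0.3707 -0.0003  0.9287]
 [-0.9287  0.0011  0.3707]
 [-0.0011 -1.      0.0001]] 0.9975393047759497
```

```bash
ls -la . pics
```

```text
.:
total 12
drwxr-xr-x  3 agent agent 4096 Dec  6 14:42 .
drwxr-xr-x 23 root  root  4096 Dec  6 14:42 ..
drwxr-xr-x  2 agent agent 4096 Dec  6 14:42 pics

pics:
total 592
drwxr-xr-x 2 agent agent   4096 Dec  6 14:42 .
drwxr-xr-x 3 agent agent   4096 Dec  6 14:42 ..
-rw-r--r-- 1 agent agent 309813 Dec  6 14:42 scene0.png
-rw-r--r-- 1 agent agent 283577 Dec  6 14:42 top0.png
```

View pics/scene0.png

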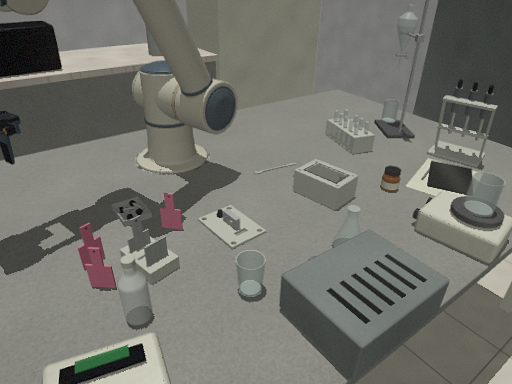

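View pics/top0.png

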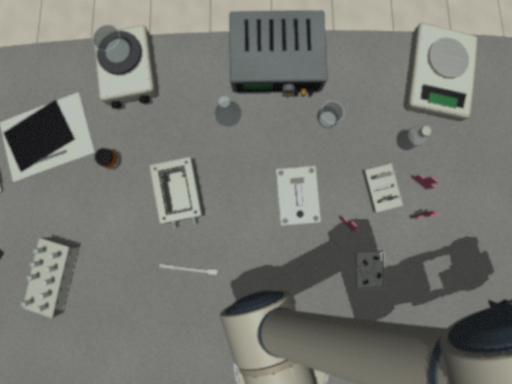

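The top view shows the cell at about (176,190), the cover at (298,195) and the rack at (383,188). I'll zoom in on each of these.

```bash
python3 - <<'E'
import cv2,numpy as np
t=cv2.imread("pics/top0.png");s=cv2.imread("pics/scene0.png")
def c(im,x,y,w,h,k): return cv2.resize(im[y:y+h,x:x+w],None,fx=k,fy=k,interpolation=cv2.INTER_CUBIC)
a=np.hstack([c(t,140,145,75,90,5),c(t,262,150,75,90,5)]);cv2.imwrite("pics/z1.png",a)
cv2.imwrite("pics/z2.png",c(t,330,150,120,85,6))
cv2.imwrite("pics/z3.png",np.vstack([c(s,70,180,200,110,4)]))
cv2.imwrite("pics/z4.png",np.vstack([c(s,190,150,180,110,4)]))
E
```

```text
(no output)
```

View pics/z1.png

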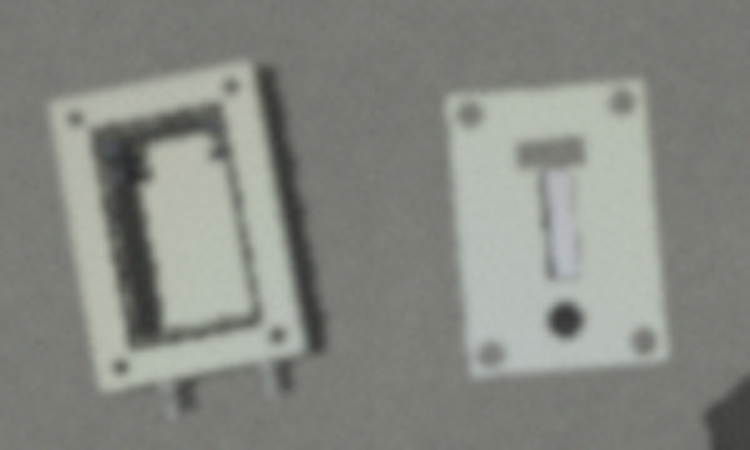

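View pics/z2.png

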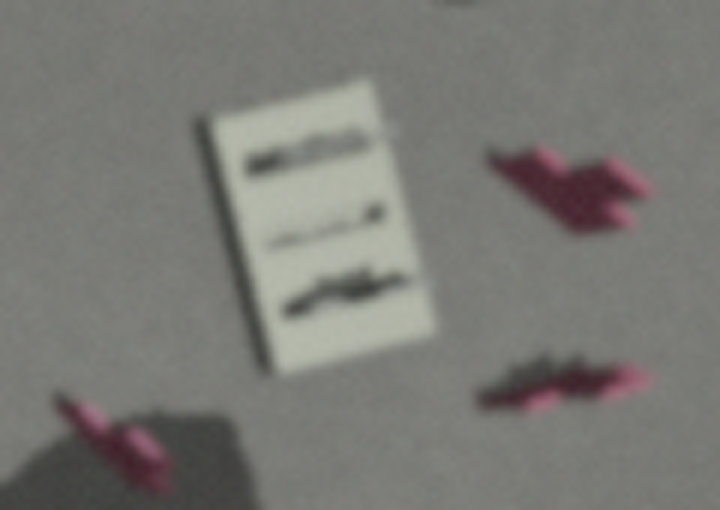

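View pics/z3.png

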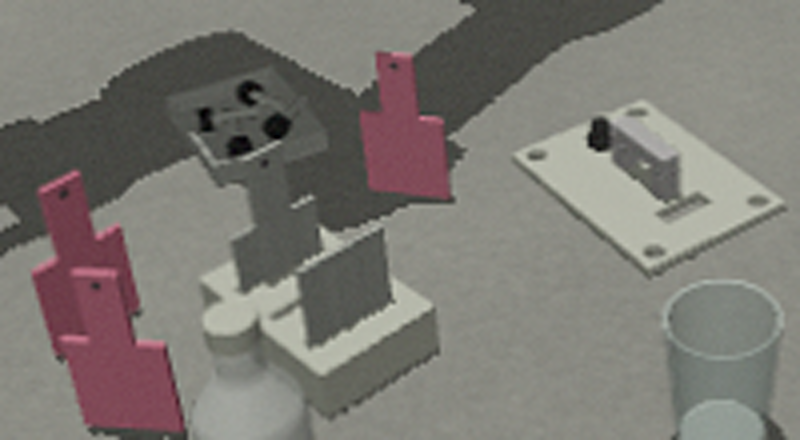

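View pics/z4.png

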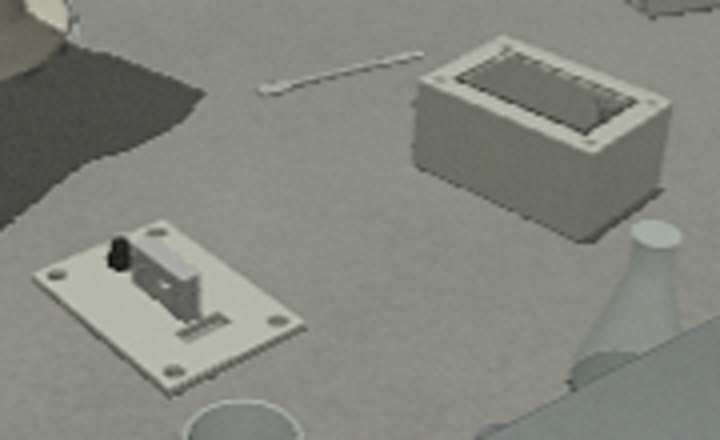

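The electrode (grey, tall tab) stands in the rack's robot-side slot and the coupon in the far one. The cell's barbs and the cover's gland both face the robot, so both have x roughly along world +x. Next I'll fit the poses.

```bash
cat > h.py <<'E'
import cv2,numpy as np
from scipy.optimize import least_squares
from bench import ctrl
np.set_printoptions(precision=4,suppress=True)
P={n:ctrl.camera_params(n) for n in("scene","top")}
def proj(n,X):
    p=P[n];T=np.linalg.inv(p["pose"]);X=np.atleast_2d(X)
    c=X@T[:3,:3].T+T[:3,3];c=c*[1,-1,-1]
    K=np.array([[p["fx"],0,p["cx"]],[0,p["fy"],p["cy"]],[0,0,1]])
    return cv2.projectPoints(c.reshape(-1,1,3),np.zeros(3),np.zeros(3),K,p["D"])[0].reshape(-1,2)
def w(pose,L):
    x,y,a=pose[:3];z=pose[3] if len(pose)>3 else 0
    L=np.atleast_2d(L);c,s=np.cos(a),np.sin(a)
    return np.c_[x+c*L[:,0]-s*L[:,1],y+s*L[:,0]+c*L[:,1],L[:,2]+z]
def fit(obs,g=(0.5,0,0)):  # obs: list of (cam,local pts,pixels)
    f=lambda q:np.concatenate([(proj(n,w(q,L))-px).ravel() for n,L,px in obs])
    r=least_squares(f,g,loss="soft_l1");return r.x,np.sqrt(np.mean(f(r.x)**2)),f(r.x)
def uncrop(pts,x,y,k): return (np.array(pts,float)+.5)/k-.5+[x,y]
def refine(im,pts,r=3):
    g=im.astype(float).mean(2);out=[]
    for u,v in pts:
        for _ in range(4):
            yy,xx=np.mgrid[int(round(v))-r:int(round(v))+r+1,int(round(u))-r:int(round(u))+r+1]
            q=g[yy,xx];d=np.clip(np.percentile(q,70)-q-4,0,None)*(np.hypot(xx-u,yy-v)<r+.5);u,v=(xx*d).sum()/d.sum(),(yy*d).sum()/d.sum()
        out.append((u,v))
    return np.array(out)
def R(th):
    c,s=np.cos(th),np.sin(th);return np.array([[c,0,-s],[s,0,c],[0,-1,0.]])
H=np.array([[.0725,.046,0],[.0725,-.046,0],[-.0725,-.046,0],[-.0725,.046,0]])
def z(v):A=H.copy();A[:,2]=v;return A
E
cat > m.py <<'E'
from h import *
t=cv2.imread("pics/top0.png");s=cv2.imread("pics/scene0.png")
ct=uncrop([(76,119),(231,86),(278,334),(121,367)],140,145,5)
vt=uncrop([(95,115),(247,102),(269,341),(116,354)],262,150,5)
cs=uncrop([(652,101),(590,142),(445,79),(504,50)],190,150,4)
vs=uncrop([(278,321),(175,371),(57,274),(157,232)],190,150,4)
for nm,a,b,h,r in(("cell",ct,cs,.08,2),("cover",vt,vs,.006,3)):
    a2,b2=refine(t,a,r),refine(s,b,r)
    print(nm,np.abs(a2-a).max(),np.abs(b2-b).max())
    if nm=="cell": b2=b
    print(" both",*fit([("top",z(h),a2),("scene",z(h),b2)]));print(" top",*fit([("top",z(h),a2)])[:2],"scene",*fit([("scene",z(h),b2)])[:2])
rt=uncrop([(212,120),(366,82),(435,332),(278,375)],330,150,6)
C=np.array([[.065,.042,.034],[.065,-.042,.034],[-.065,-.042,.034],[-.065,.042,.034]])
q,e,_=fit([("top",C,rt)]);print("rack top",q,e,_)
# electrode in slot -36 : scene pix tab top corners, hole
E
python3 m.py
python3 - <<'E'
import cv2
s=cv2.imread("pics/scene0.png")[205:290,110:190]
cv2.imwrite("pics/z5.png",cv2.resize(s,None,fx=7,fy=7,interpolation=cv2.INTER_NEAREST))
s=cv2.imread("pics/top0.png")[155:220,355:410]
cv2.imwrite("pics/z6.png",cv2.resize(s,None,fx=9,fy=9,interpolation=cv2.INTER_NEAREST))
E
```

```text
cell 0.22783236414676367 3.7361764705882194
 both [0.5356 0.3016 0.1873] 0.47162244936011116 [-0.2701 -0.0202 -0.3664 -0.0851 -0.0987 -0.2291 -0.0879 -0.1068 -0.2045
  0.5533 -0.2798  0.2429 -1.2897  0.4286  0.276  -0.9243]
 top [0.5353 0.301  0.1829] 0.03484384659611496 scene [0.5352 0.3034 0.1969] 0.5590804422455733
cover 0.2564611182981196 0.8282417640248241
 both [ 0.5175 -0.0558  0.0704] 0.6139291386002189 [-0.128   0.5673 -0.5678  0.4677 -0.3635  0.0846 -0.0295  0.1213 -0.2448
  0.5603 -0.1985  0.3932  0.0745  1.2145  0.1851  1.7069]
 top [ 0.5184 -0.0567  0.0666] 0.1982346808285797 scene [ 0.514  -0.0534  0.0716] 0.4650184489442273
rack top [ 0.5356 -0.3108  0.2306] 0.2268108416234785 [-0.3959  0.1481  0.3564 -0.2103  0.1755  0.1052 -0.1312 -0.0501]
```

View pics/z5.png

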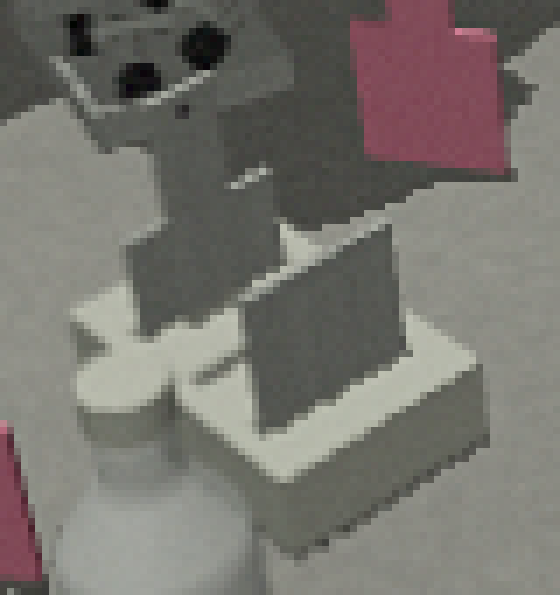

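View pics/z6.png

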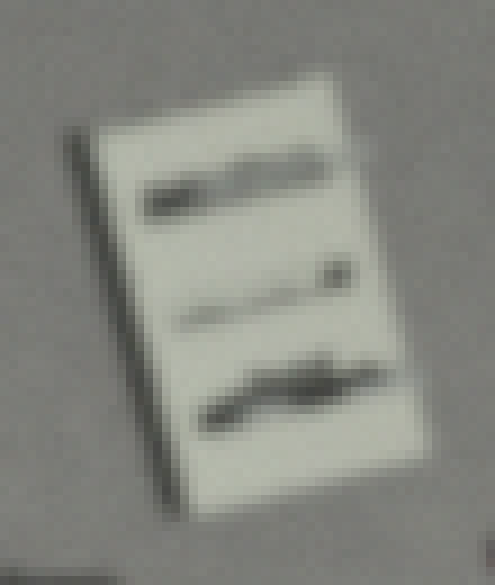

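```bash
python3 - <<'E'
from h import *
q=[0.5356,-0.3108,0.2306]
def ov(n,f,box,k,items):
    im=cv2.imread(f);x,y,W,Hh=box;c=cv2.resize(im[y:y+Hh,x:x+W],None,fx=k,fy=k,interpolation=cv2.INTER_CUBIC)
    for pose,poly,col in items:
        p=(proj(n,w(pose,poly))-[x,y]+.5)*k-.5
        cv2.polylines(c,[np.round(p).astype(int).reshape(-1,1,2)],True,col,1)
    return c
def el(x): return np.array([[x,-.03,.008],[x,.03,.008],[x,.03,.074],[x,.013,.074],[x,.013,.124],[x,-.013,.124],[x,-.013,.074],[x,-.03,.074]])
def rect(a,b,h): return np.array([[a,b,h],[a,-b,h],[-a,-b,h],[-a,b,h]])
cp=np.array([[.036,-.03,.008],[.036,.03,.008],[.036,.03,.088],[.036,-.03,.088]])
it=[(q,rect(.065,.042,.034),(0,255,0)),(q,el(-.036),(0,0,255)),(q,cp,(255,0,0))]
a=ov("scene","pics/scene0.png",(110,205,80,85),6,it);b=ov("top","pics/top0.png",(355,155,55,65),7,it)
b=cv2.copyMakeBorder(b,0,max(0,a.shape[0]-b.shape[0]),0,0,0)[:a.shape[0]] 
cv2.imwrite("pics/o1.png",np.hstack([a,b]))
ce=[0.5353,0.301,0.1829];cv=[0.5184,-0.0567,0.0666]
it=[(ce,rect(.085,.06,.08),(0,255,0)),(ce,rect(.06,.034,.08),(255,0,0)),(ce,z(.08),(0,0,255)),(cv,rect(.085,.06,.008),(0,255,0)),(cv,z(.004),(0,0,255)),(cv,rect(.032,.008,.044),(255,0,0))]
cv2.imwrite("pics/o2.png",ov("scene","pics/scene0.png",(190,150,180,110),4,it))
b=np.hstack([ov("top","pics/top0.png",(140,145,75,90),5,it),ov("top","pics/top0.png",(262,150,75,90),5,it)])
cv2.imwrite("pics/o3.png",b)
E
```

```text
(no output)
```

View pics/o1.png

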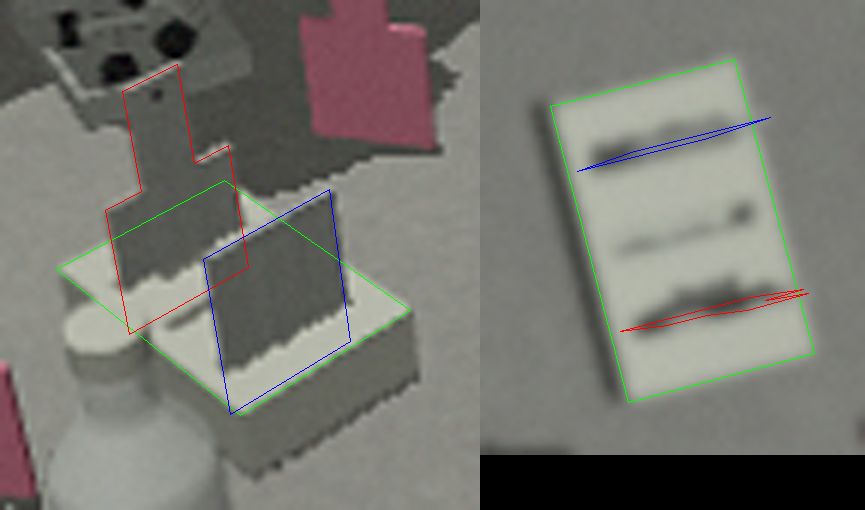

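View pics/o2.png

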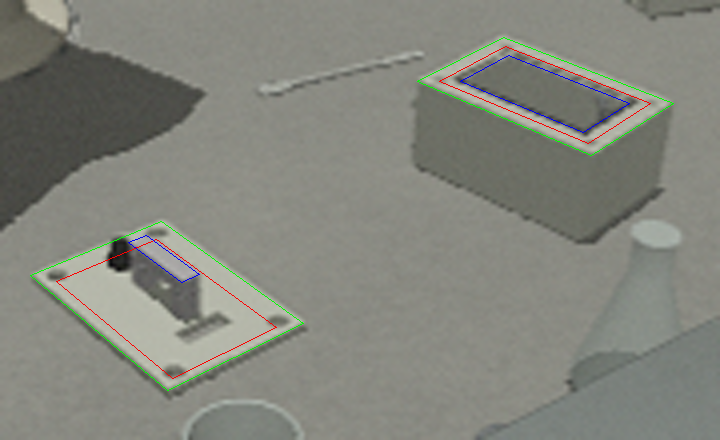

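View pics/o3.png

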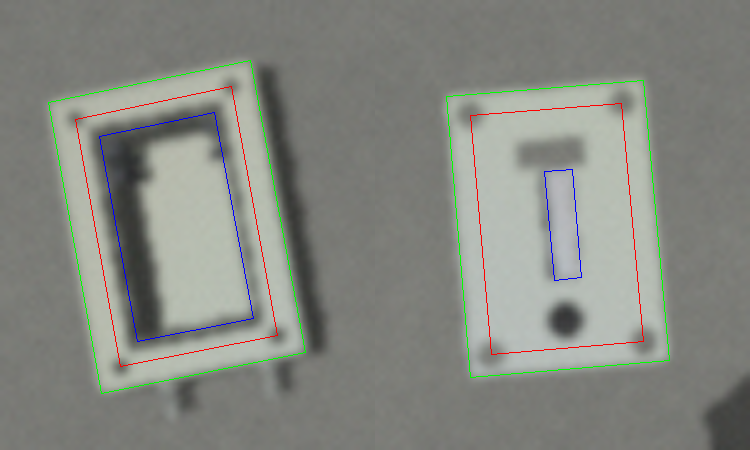

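Both cameras agree with the cell, cover and rack fits to 1–2 mm, and the electrode outline lands on the grey plate. Next step is to go above it.

```bash
cat >> h.py <<'E'
RACK=[0.5356,-0.3108,0.2306];CELL=[0.5353,0.301,0.1829];COVER=[0.5184,-0.0567,0.0666]
EL=w(RACK,[-.036,0,0])[0];SLOT=w(CELL,[.045,0,0])[0]
def st(): print("t",round(ctrl.current_t(),2),"p",np.array(ctrl.current_tool_pos()),"F",np.array(ctrl.current_contact_force()),"g",round(ctrl.current_grip_width()*91,1))
E
python3 - <<'E'
from h import *
print(EL,SLOT)
for d in(0,np.pi):
  for p,a in(((EL[0],EL[1],.15),RACK[2]),((SLOT[0],SLOT[1],.25),CELL[2])): print(ctrl.ik(list(p),R(a+d)))
  print(ctrl.ik([*COVER[:2],.02],R(COVER[2]+np.pi/2+d)),ctrl.ik([*CELL[:2],.11],R(CELL[2]+np.pi/2+d)))
ctrl.goto([EL[0],EL[1],.16],R(RACK[2])); st()
ctrl.command_gripper(.6); st()
for n in("scene","top"): cv2.imwrite(f"pics/{n}1.png",ctrl.read_camera(n))
E
```

```text
[ 0.5006 -0.319   0.    ] [0.5795 0.3092 0.    ]
[-38.2742  29.634   86.016   -0.      64.35   -51.4866]
[22.8737 29.2831 69.3831 -0.     81.3337 12.3943]
[ -12.8044   36.114   102.3993   -0.       41.4867 -106.6203] [ 23.7799  33.8401  85.1925  -0.      60.9674 -76.6995]
[-38.2742  29.634   86.016   -0.      64.35   128.5134]
[  22.8737   29.2831   69.3831    0.       81.3337 -167.6057]
[-12.8044  36.114  102.3993  -0.      41.4867  73.3797] [ 23.7799  33.8401  85.1925  -0.      60.9674 103.3005]
t 1.52 p [ 0.5003 -0.3199  0.1602] F [0.9026 0.3184 0.5404] g 91.1
t 2.23 p [ 0.5006 -0.319   0.16  ] F [0.3818 0.2883 0.2416] g 54.7
```

```bash
python3 - <<'E'
import cv2,numpy as np
a=cv2.imread("pics/scene1.png")[120:290,60:240];b=cv2.imread("pics/top1.png")[120:290,320:470]
cv2.imwrite("pics/v1.png",np.hstack([cv2.resize(a,None,fx=3,fy=3,interpolation=2),cv2.resize(b,(255,510)[::1] and (245,278))if 0 else cv2.resize(b,None,fx=1.7,fy=3,interpolation=2)]))
E
```

```text
(no output)
```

View pics/v1.png

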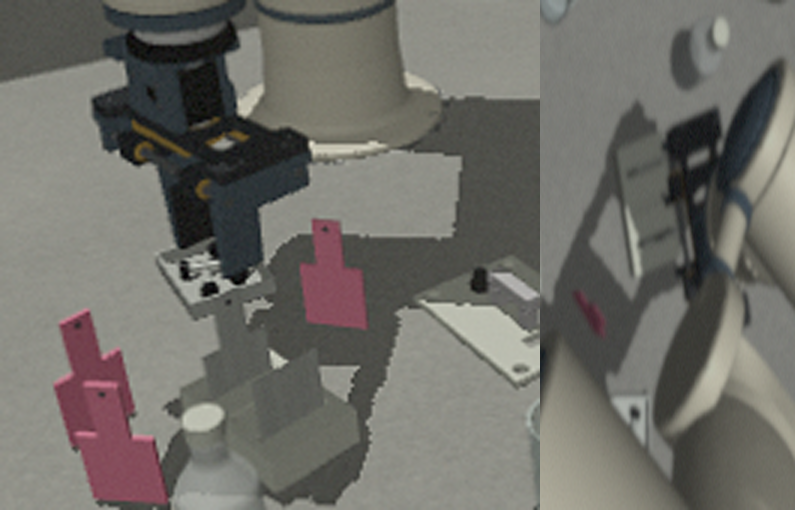

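The open fingers straddle the tab at about (230,305) in the scene crop. I'll descend and grip.

```bash
python3 - <<'E'
from h import *
print(ctrl.move_l([EL[0],EL[1],.091],vel=.12,contact_N=8)); st()
ctrl.command_gripper(0); st(); print(ctrl.current_wrist_torque())
for n in("scene","top"): cv2.imwrite(f"pics/{n}2.png",ctrl.read_camera(n))
a=cv2.imread("pics/scene2.png")[150:290,70:230]
cv2.imwrite("pics/v2.png",cv2.resize(a,None,fx=4,fy=4,interpolation=2))
E
```

```text
False
t 3.06 p [ 0.5009 -0.3192  0.0915] F [ 0.4435  0.1748 -0.1161] g 54.8
t 3.88 p [ 0.5006 -0.319   0.091 ] F [ 0.0224 -0.1986  0.1168] g 3.3
[ 0.0188 -0.0573 -0.0366]
```

View pics/v2.png

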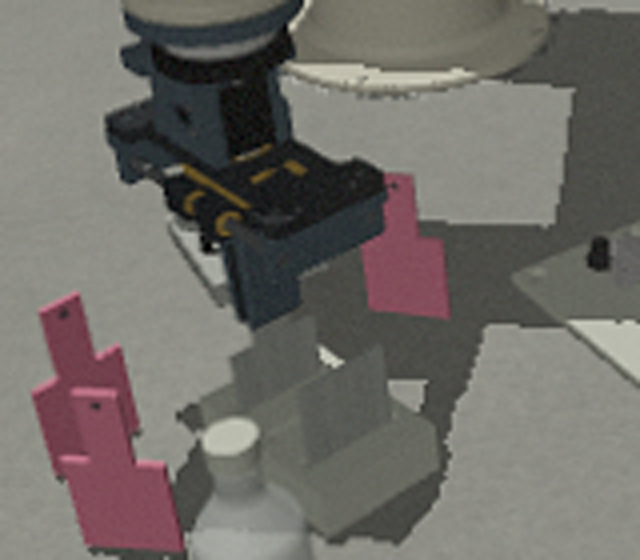

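Gripped, with no side load. I'll lift straight up, then carry it over to the cell.

```bash
python3 - <<'E'
from h import *
ctrl.move_l([EL[0],EL[1],.215],vel=.12); st()
ctrl.goto([SLOT[0],SLOT[1],.20],R(CELL[2])); ctrl.sleep(.2); st()
for n in("scene","top"): cv2.imwrite(f"pics/{n}3.png",ctrl.read_camera(n))
a=cv2.imread("pics/scene3.png")[90:230,260:400];b=cv2.imread("pics/top3.png")[130:270,120:260]
cv2.imwrite("pics/v3.png",np.hstack([cv2.resize(i,(400,400),interpolation=2) for i in(a,b)]))
E
```

```text
t 5.17 p [ 0.5002 -0.3188  0.2143] F [ 0.4114 -0.7248 -1.0717] g 3.8
t 7.62 p [0.5798 0.3086 0.2   ] F [-0.1527  1.0119 -1.5339] g 3.8
```

View pics/v3.png

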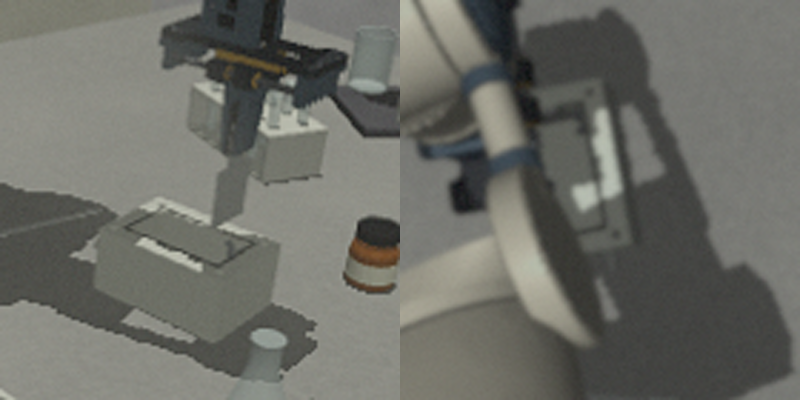

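```bash
python3 - <<'E'
from h import *
k=8;x,y,W,Hh=310,130,80,70
c=cv2.resize(cv2.imread("pics/scene3.png")[y:y+Hh,x:x+W],None,fx=k,fy=k,interpolation=cv2.INTER_CUBIC)
def pl(pts,col):
    p=(proj("scene",pts)-[x,y]+.5)*k-.5;cv2.polylines(c,[np.round(p).astype(int).reshape(-1,1,2)],True,col,1)
f=.117
pl(w([*SLOT[:2],CELL[2]],np.array([[0,-.03,f],[0,.03,f],[0,.03,f+.066],[0,-.03,f+.066]])),(0,0,255))
pl(w(CELL,np.array([[.0,.034,.08],[.06,.034,.08],[.06,-.034,.08],[.0,-.034,.08]])),(255,0,0))
for s in(1,-1): pl(w(CELL,np.array([[.035,.034*s,.08],[.055,.034*s,.08],[.0485,.034*s,.07],[.0415,.034*s,.07]])),(0,255,0))
cv2.imwrite("pics/v4.png",c)
E
```

```text
(no output)
```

View pics/v4.png

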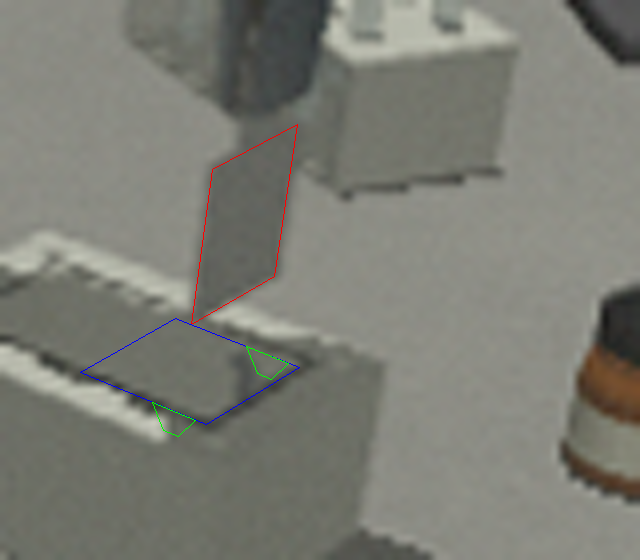

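The electrode overlay is accurate to under a pixel and it hangs directly over the slot. I'll lower it with a contact guard.

```bash
python3 - <<'E'
from h import *
print(ctrl.move_l([*SLOT[:2],.166],vel=.1,ori=R(CELL[2]))); ctrl.sleep(.1);st()
print(ctrl.move_l([*SLOT[:2],.100],vel=.03,contact_N=6)); st(); print(ctrl.current_wrist_torque())
E
```

```text
False
t 8.32 p [0.5799 0.3094 0.1667] F [ 0.4731  0.8955 -0.8123] g 3.8
False
t 10.67 p [0.5796 0.3092 0.1001] F [ 0.0924  0.2455 -1.7594] g 3.4
[ 0.0093 -0.1195  0.0141]
```

```bash
python3 - <<'E'
from h import *
print(ctrl.move_l([*SLOT[:2],.087],vel=.012,contact_N=4)); st()
ctrl.sleep(.2); st(); print(ctrl.current_wrist_torque())
for n in("scene","top"): cv2.imwrite(f"pics/{n}5.png",ctrl.read_camera(n))
a=cv2.imread("pics/scene5.png")[110:210,285:395]
cv2.imwrite("pics/v5.png",cv2.resize(a,None,fx=6,fy=6,interpolation=2))
E
```

```text
True
t 11.42 p [0.5795 0.3092 0.091 ] F [ 0.1431 -0.4658  6.4434] g 3.7
t 11.62 p [0.5795 0.3092 0.091 ] F [-0.194   0.3636  7.0591] g 3.8
[-0.0966  0.0198 -0.0352]
```

View pics/v5.png

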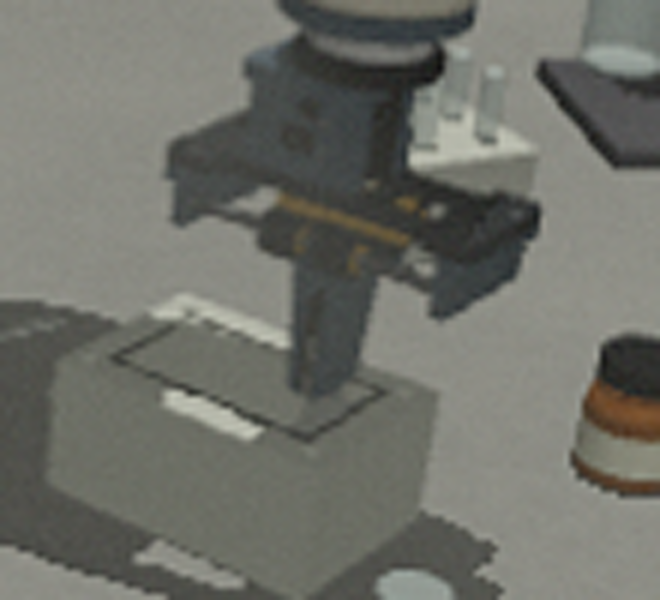

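Contact came exactly at the expected home height (TCP 0.091). I'll release, retreat and check, then go above the cover.

```bash
python3 - <<'E'
from h import *
ctrl.command_gripper(.5); st()
ctrl.move_l([*SLOT[:2],.2],vel=.13); st()
ctrl.goto([*COVER[:2],.10],R(COVER[2]-np.pi/2)); ctrl.sleep(.15); st()
for n in("scene","top"): cv2.imwrite(f"pics/{n}6.png",ctrl.read_camera(n))
a=cv2.imread("pics/scene6.png")[110:270,190:380];b=cv2.imread("pics/top6.png")[130:290,130:320]
cv2.imwrite("pics/v6.png",np.hstack([cv2.resize(i,(400,337),interpolation=2) for i in(a,b)]))
E
```

```text
t 12.5 p [0.5791 0.309  0.0904] F [-1.6154 -0.5712 -0.8002] g 45.4
t 13.49 p [0.5791 0.309  0.1991] F [-0.0227 -0.0188 -0.1523] g 45.1
t 15.07 p [ 0.5189 -0.0561  0.1001] F [ 0.2894  0.0181 -0.2401] g 45.3
```

View pics/v6.png

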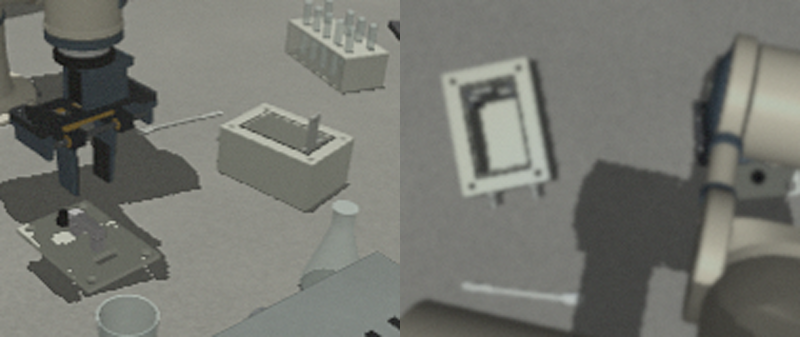

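```bash
python3 - <<'E'
from h import *
def mk(n,f,box,k,items):
    x,y,W,Hh=box;c=cv2.resize(cv2.imread(f)[y:y+Hh,x:x+W],None,fx=k,fy=k,interpolation=cv2.INTER_CUBIC)
    for pts,col in items:
        p=(proj(n,pts)-[x,y]+.5)*k-.5;cv2.polylines(c,[np.round(p).astype(int).reshape(-1,1,2)],True,col,1)
    return c
tab=w([*SLOT[:2],CELL[2]],np.array([[0,-.013,.074],[0,.013,.074],[0,.013,.124],[0,-.013,.124]]))
bar=w(COVER,np.array([[.032,.008,.044],[.032,-.008,.044],[-.032,-.008,.044],[-.032,.008,.044]]))
hl=w(COVER,z(.008))
cv2.imwrite("pics/v7.png",np.hstack([mk("scene","pics/scene6.png",(300,140,60,70),6,[(tab,(0,0,255))]),mk("top","pics/top6.png",(140,140,60,70),6,[(tab,(0,0,255))])]))
cv2.imwrite("pics/v8.png",mk("scene","pics/scene6.png",(190,170,90,90),6,[(bar,(0,0,255)),(hl,(0,255,0))]))
E
```

```text
(no output)
```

View pics/v7.png

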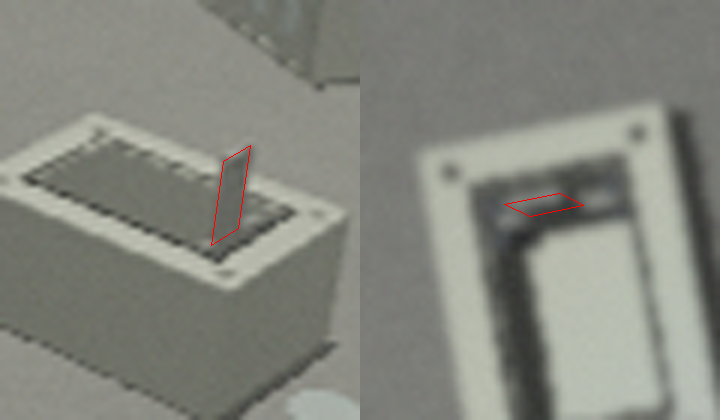

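View pics/v8.png

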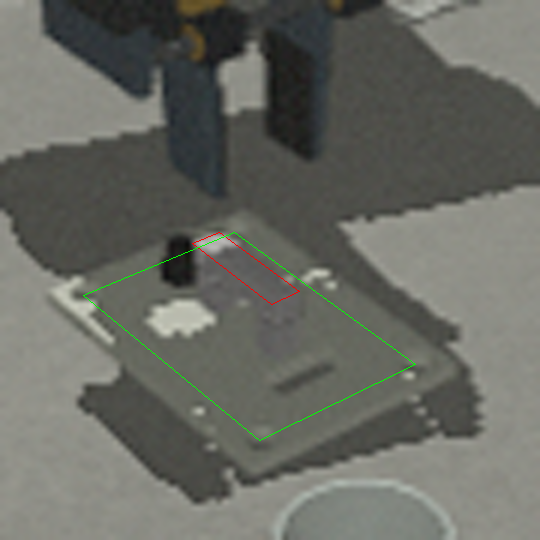

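The tab matches its home overlay in both views. Next I'll grip the cover handle.

```bash
python3 - <<'E'
from h import *
print(ctrl.move_l([*COVER[:2],.0175],vel=.1,ori=R(COVER[2]-np.pi/2),contact_N=8)); st()
ctrl.command_gripper(0); st(); print(ctrl.current_wrist_torque())
ctrl.move_l([*COVER[:2],.06],vel=.06); ctrl.sleep(.2); st(); print(ctrl.current_wrist_torque())
for n in("scene","top"): cv2.imwrite(f"pics/{n}9.png",ctrl.read_camera(n))
a=cv2.imread("pics/scene9.png")[130:280,180:330]
cv2.imwrite("pics/v9.png",cv2.resize(a,None,fx=4,fy=4,interpolation=2))
E
```

```text
False
t 16.15 p [ 0.5187 -0.0568  0.0179] F [-0.8025 -0.4488  1.1   ] g 45.4
t 16.71 p [ 0.5185 -0.0567  0.0177] F [-0.6238  0.1764  3.7513] g 16.1
[0.1033 0.1015 0.1139]
t 17.77 p [ 0.5182 -0.0566  0.0597] F [ 0.4301  0.3111 -2.5714] g 15.5
[0.0053 0.0145 0.0202]
```

View pics/v9.png

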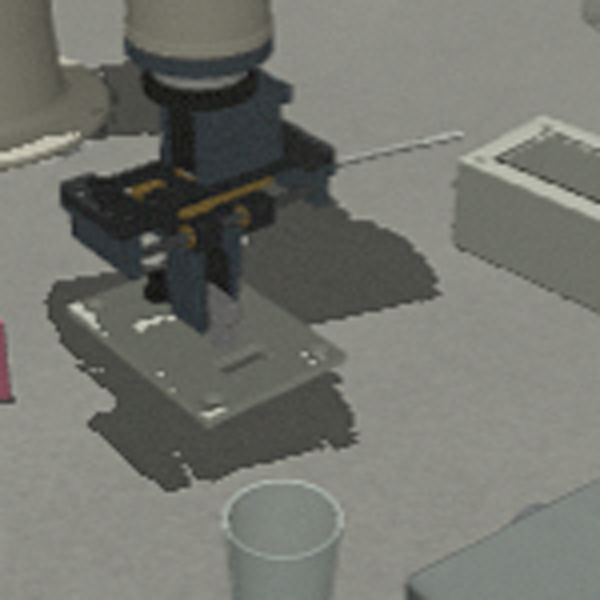

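The cover is held level with near-zero moment. I'll lift it and carry it above the cell, clear of the tab.

```bash
python3 - <<'E'
from h import *
ctrl.move_l([*COVER[:2],.195],vel=.13); st()
ctrl.goto([*CELL[:2],.1775],R(CELL[2]-np.pi/2)); ctrl.sleep(.3); st(); print(ctrl.current_wrist_torque())
for n in("scene","top"): cv2.imwrite(f"pics/{n}10.png",ctrl.read_camera(n))
a=cv2.imread("pics/scene10.png")[100:220,270:400];b=cv2.imread("pics/top10.png")[140:260,120:250]
cv2.imwrite("pics/v10.png",np.hstack([cv2.resize(i,(400,369),interpolation=2) for i in(a,b)]))
E
```

```text
t 19.06 p [ 0.5179 -0.0566  0.1943] F [-0.3896  0.0831 -3.3864] g 15.9
t 20.7 p [0.5356 0.3004 0.1776] F [ 1.05   -0.193  -2.4408] g 16.2
[ 0.0051  0.0352 -0.0102]
```

View pics/v10.png

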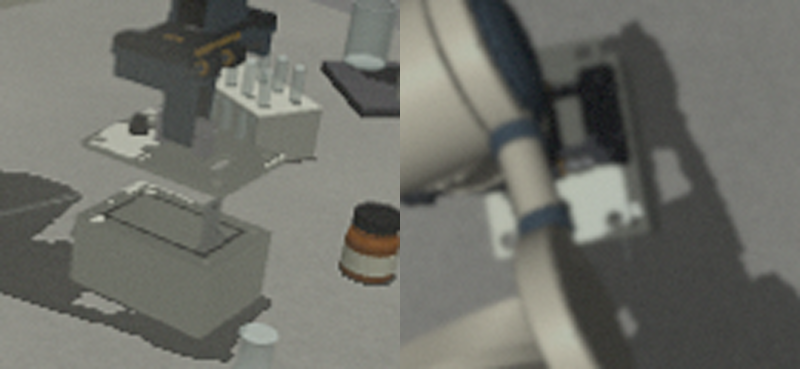

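```bash
cat >> h.py <<'E'
def mk(n,f,box,k,items):
    x,y,W,Hh=box;c=cv2.resize(cv2.imread(f)[y:y+Hh,x:x+W],None,fx=k,fy=k,interpolation=cv2.INTER_CUBIC)
    for pts,col in items:
        p=(proj(n,pts)-[x,y]+.5)*k-.5;cv2.polylines(c,[np.round(p).astype(int).reshape(-1,1,2)],True,col,1)
    return c
def rect(a,b,h): return np.array([[a,b,h],[a,-b,h],[-a,-b,h],[-a,b,h]])
def circ(c,r,h):
    t=np.linspace(0,2*np.pi,24);return np.c_[c[0]+r*np.cos(t),c[1]+r*np.sin(t),0*t+h]
def ovl(i,u,CV):
    it=[(w(CV,rect(.085,.06,u+.008)),(0,255,0)),(w(CELL,rect(.085,.06,.08)),(255,0,0))]
    it+=[(w(CV,circ(h,.0075,u+.008)),(0,0,255)) for h in H]+[(w(CV,np.array([[.053,.02,u+.008],[.053,-.02,u+.008],[.037,-.02,u+.008],[.037,.02,u+.008]])),(0,255,255))]
    cv2.imwrite(f"pics/ovs{i}.png",mk("scene",f"pics/scene{i}.png",(275,120,105,85),7,it))
    cv2.imwrite(f"pics/ovt{i}.png",mk("top",f"pics/top{i}.png",(130,140,85,95),6,it))
E
python3 -c "
from h import *
ovl(10,.16,CELL)"
```

```text
(no output)
```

View pics/ovs10.png

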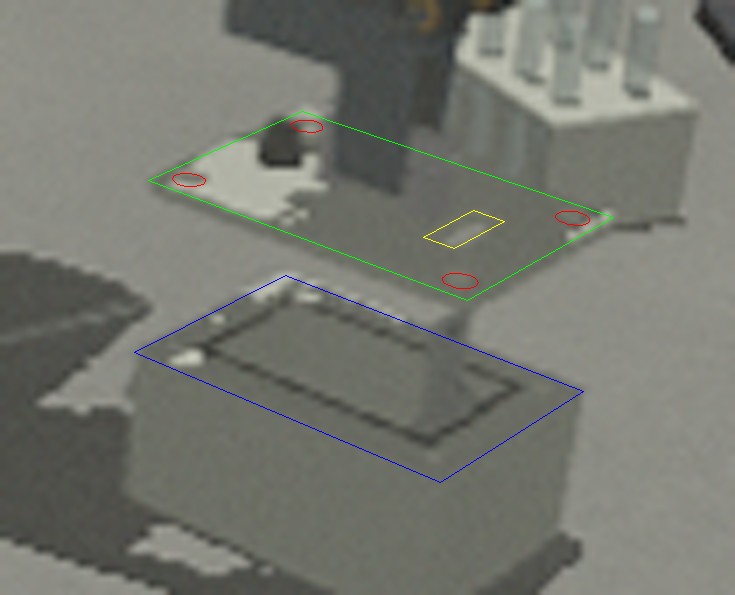

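View pics/ovt10.png

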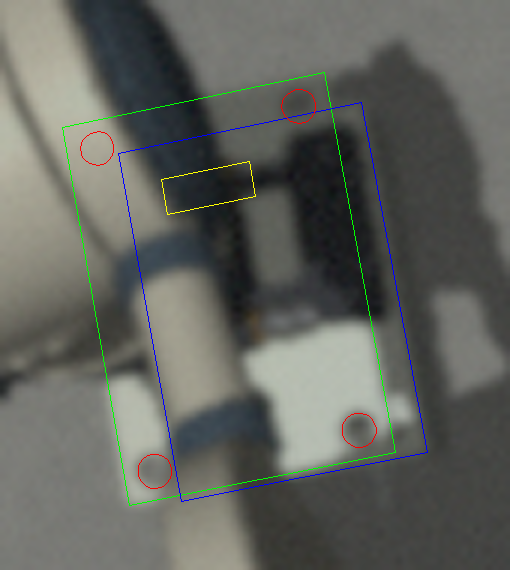

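The cover sits within about 1 mm of the target in both views. I'll lower it to hover height with a guard.

```bash
python3 - <<'E'
from h import *
print(ctrl.move_l([*CELL[:2],.1075],vel=.05,ori=R(CELL[2]-np.pi/2),contact_N=4)); ctrl.sleep(.4); st(); print(ctrl.current_wrist_torque())
for n in("scene","top"): cv2.imwrite(f"pics/{n}11.png",ctrl.read_camera(n))
ovl(11,.09,CELL)
b=cv2.imread("pics/top11.png")[140:235,130:215];cv2.imwrite("pics/t11.png",cv2.resize(b,None,fx=6,fy=6,interpolation=2))
E
```

```text
False
t 22.75 p [0.5353 0.301  0.1076] F [-0.2923 -0.8833 -3.2167] g 15.7
[-0.0023  0.0127  0.044 ]
```

View pics/ovs11.png

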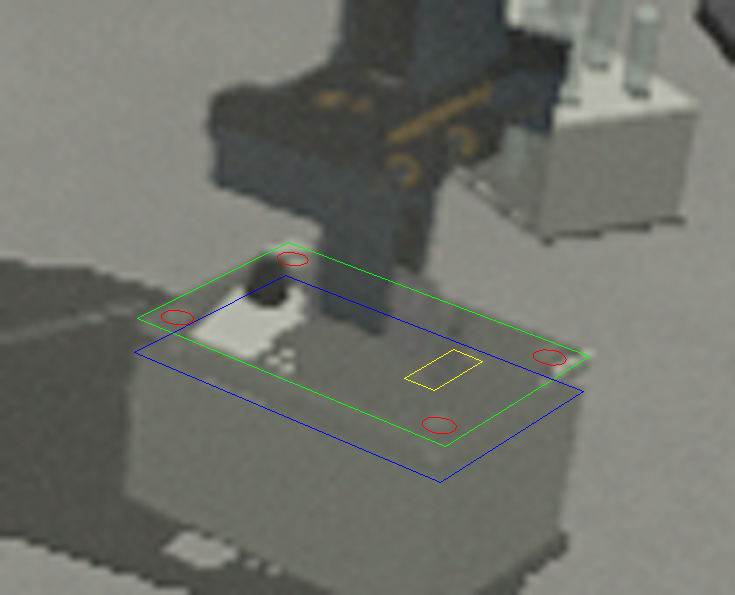

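View pics/ovt11.png

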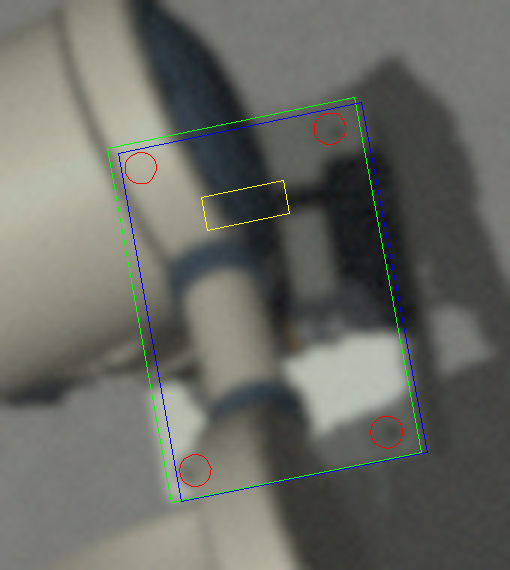

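View pics/t11.png

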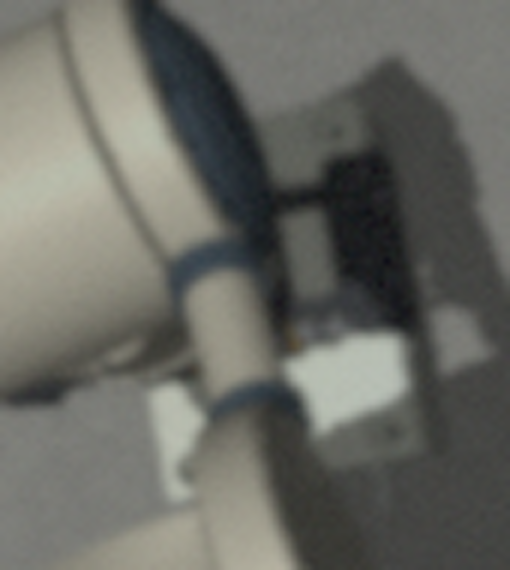

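The cover hovers as planned. I'll enhance the contrast to check the tab in its slot and the hole alignment.

```bash
python3 - <<'E'
from h import *
for n,box,k in(("scene",(285,145,85,60),9),("top",(145,145,70,85),7)):
    im=np.mean([ctrl.read_camera(n).astype(float) for _ in range(10)],0);np.save(f"pics/avg_{n}.npy",im)
    x,y,W,Hh=box;c=im[y:y+Hh,x:x+W];c=np.clip((c-60)/(150-60),0,1)**.8*255
    cv2.imwrite(f"pics/e_{n}.png",cv2.resize(c.astype(np.uint8),None,fx=k,fy=k,interpolation=2))
st()
E
```

```text
t 23.85 p [0.5353 0.301  0.1075] F [ 0.9818  0.3015 -2.4511] g 15.7
```

View pics/e_scene.png

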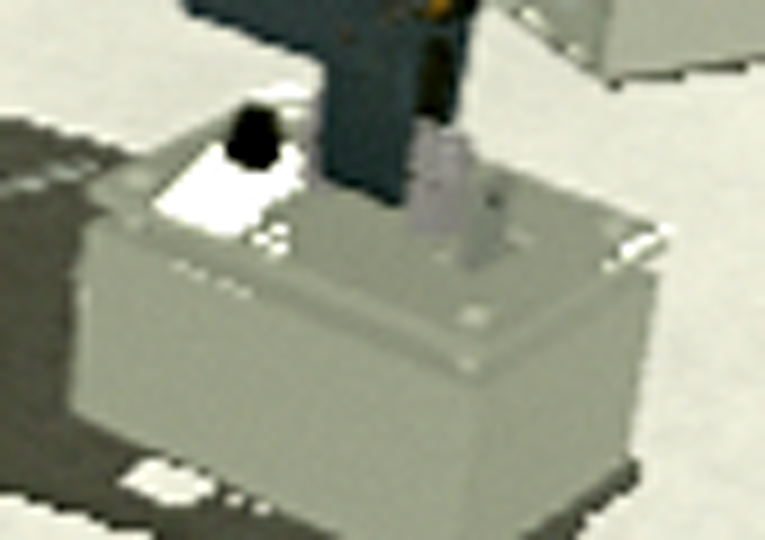

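View pics/e_top.png

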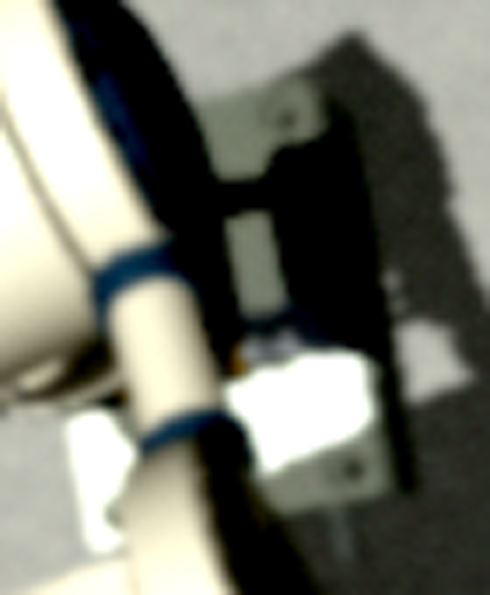

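```bash
python3 - <<'E'
from h import *
for n,box,k in(("scene",(285,145,85,60),9),("top",(145,145,70,85),7)):
    im=np.load(f"pics/avg_{n}.npy");c=np.clip((im-60)/(150-60),0,1)**.8*255;cv2.imwrite("pics/tmp.png",c.astype(np.uint8))
    it=[(w(CELL,rect(.085,.06,.08)),(255,0,0)),(w(CELL,rect(.085,.06,.098)),(0,200,0)),(w(CELL,rect(.085,.06,.09)),(0,255,255))]
    it+=[(w(CELL,circ(h,.0075,.098)),(0,0,255)) for h in H]+[(w(CELL,circ(h,.004,.08)),(255,0,255)) for h in H]
    cv2.imwrite(f"pics/eo_{n}.png",mk(n,"pics/tmp.png",box,k,it))
E
```

```text
(no output)
```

View pics/eo_scene.png

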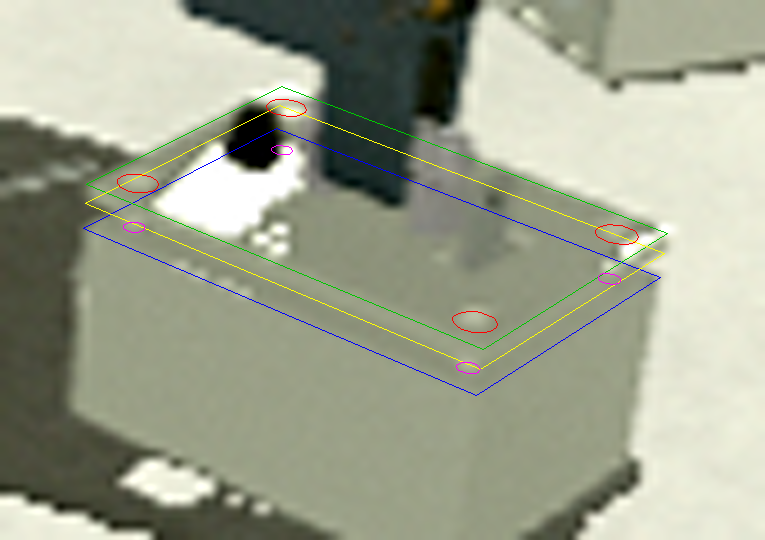

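View pics/eo_top.png

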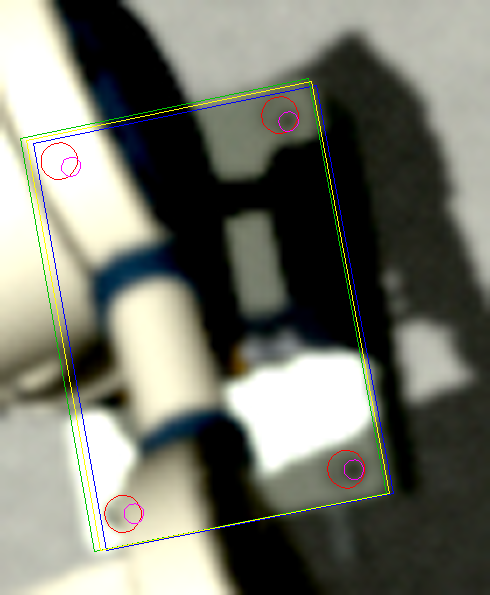

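Hole and tab positions look right. I'll measure the edge offsets numerically at sub-pixel level.

```bash
python3 - <<'E'
from h import *
from scipy.ndimage import map_coordinates as mc
def edges(im,n,pose,u,name):
    g=im.astype(float).mean(2)
    for lab,ax,val in(("L y+",1,.06),("R y-",1,-.06),("B x-",0,-.085),("T x+",0,.085)):
        res=[]
        for s in np.linspace(-.9,.9,37):
            o=s*(.085 if ax else .06)
            d=np.linspace(-.015,.015,61);L=np.zeros((61,3));L[:,ax]=val+np.sign(val)*d;L[:,1-ax]=o;L[:,2]=u+.008
            p=proj(n,w(pose,L));v=mc(g,[p[:,1],p[:,0]],order=1)
            gr=np.gradient(np.convolve(np.pad(v,3,'edge'),np.ones(7)/7,'valid'))
            i=np.argmin(gr)  # bright inside ->dark
            if gr[i]<-.55 and 3<i<57: res.append((round(o*1e3),round(d[i]*1e3,1)))
        print(name,n,lab,res)
edges(np.load("pics/avg_top.npy"),"top",CELL,.09,"now")
edges(cv2.imread("pics/top10.png"),"top",CELL,.16,"f10")
edges(cv2.imread("pics/top0.png"),"top",CELL,.072,"cell0")
edges(cv2.imread("pics/top0.png"),"top",COVER,.0,"cover0")
E
```

```text
now top L y+ [(-77, np.float64(2.5)), (-72, np.float64(2.0)), (-68, np.float64(1.5)), (-64, np.float64(1.0)), (-60, np.float64(0.5)), (-55, np.float64(1.5)), (-51, np.float64(1.0)), (-47, np.float64(1.0)), (-42, np.float64(2.0)), (-38, np.float64(1.5)), (-34, np.float64(0.5)), (-30, np.float64(-0.5)), (-25, np.float64(-0.5)), (-21, np.float64(0.0)), (-17, np.float64(-13.0)), (-8, np.float64(8.5)), (47, np.float64(-13.0)), (51, np.float64(-11.5)), (55, np.float64(-10.0)), (60, np.float64(-8.0)), (64, np.float64(-7.5)), (68, np.float64(-6.0)), (72, np.float64(-4.5)), (77, np.float64(-4.0))]
now top R y- [(-77, np.float64(3.0)), (-72, np.float64(3.5)), (-68, np.float64(2.5)), (-64, np.float64(3.0)), (-60, np.float64(-4.5)), (-55, np.float64(-0.5)), (-51, np.float64(0.5)), (-47, np.float64(1.0)), (-42, np.float64(0.0)), (-38, np.float64(0.5)), (-34, np.float64(0.5)), (-30, np.float64(1.0)), (-25, np.float64(-1.5)), (-21, np.float64(-6.0)), (-17, np.float64(-7.0)), (-13, np.float64(-10.0)), (-8, np.float64(-11.0)), (-4, np.float64(-11.0)), (0, np.float64(-13.0)), (47, np.float64(-1.0)), (
[... 9363 characters left out ...]
33, np.float64(-0.5)), (-30, np.float64(0.0)), (-27, np.float64(0.0)), (-24, np.float64(0.0)), (-21, np.float64(0.5)), (-18, np.float64(0.5)), (-15, np.float64(0.5)), (-12, np.float64(1.0)), (-9, np.float64(1.0)), (-6, np.float64(-1.0)), (-3, np.float64(-1.0)), (0, np.float64(-1.0)), (3, np.float64(-0.5)), (6, np.float64(-0.5)), (9, np.float64(0.0)), (12, np.float64(0.0)), (15, np.float64(0.0)), (18, np.float64(0.5)), (21, np.float64(0.5)), (24, np.float64(1.0)), (27, np.float64(0.5)), (30, np.float64(1.0)), (33, np.float64(-0.5)), (36, np.float64(-1.0)), (39, np.float64(-0.5)), (42, np.float64(2.0)), (45, np.float64(2.0)), (48, np.float64(2.5)), (51, np.float64(2.5)), (54, np.float64(1.0))]
```

Cover edges sit within about 0.6 mm of being concentric with the cell. Time is well inside the limit and there is no contact force, so I'm handing in.

```bash
python3 - <<'E'
from h import *
st(); ctrl.sign_off()
E
```

```text
t 23.85 p [0.5353 0.301  0.1075] F [ 0.9818  0.3015 -2.4511] g 15.7
the job is handed in; nothing more can be done
```

The electrode is home in the test cell, and the arm is holding the cover level about 1 cm above the rim. I handed the job in at 23.9 s.

- **Electrode:** I gripped it by the tab, lifted it out of the rack's robot-side slot and eased it down the cell slot. It met the floor exactly at the expected home height. I then released it, and the tab matched its home outline in both cameras.
- **Cover:** It is held by its handle with the underside at about 90 mm and the tab coming up through its slot. The only load on the tool is the cover's weight (about 3 N), with almost no moment.
- **Alignment:** Top-camera edge measurements put the cover within about 0.6 mm of the cell in y, and about 0.5 mm at its robot-side end. The far (+x) edge was hidden by the arm. The cell's threaded holes that the arm left in view show inside the cover's holes.
- **Disagreement between cameras:** The scene camera puts the cover about half a pixel (1–2 mm) off the prediction. That is within the camera calibration tolerance, so I made no correction.

I did not touch any of the other items, but I did not check their positions again at the end.

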